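# Put a burnisher away in the narrowest rack slot that takes its blade

### The job

Take the burnisher that stands in the red-marked pocket of the wooden caddy and offer its blade squarely and gently to the slots of the sloping sizing rack, one after another from the narrowest towards the wider ones, letting the blade's end touch the mouth each time, until the first slot accepts it. Slide it into that slot and keep hold of it until its collar sits fully home on the rack's face, then let go. Leave the other two burnishers, the ball vise and the ring tray alone.

Things in the scene. Friction and masses are not known exactly. Their poses are not given: they have to be found in the camera images.
- burnisher_p: Loose flat burnisher, about 160 g: steel blade, brass collar, beech handle, upright in a caddy pocket. Origin: centre of the collar's underside; z up the handle, x across the blade's thickness, y across its width. Collar 26 x 46 x 8 mm (x, y, z); handle flat-sided, 22 mm (x) by 30 mm (y), z = 8 to 70 mm, then a round knob to 82 mm. Grip across x near z = 50 mm. Blade: see its tip.
- burnisher_q: Loose flat burnisher, about 160 g: steel blade, brass collar, beech handle, upright in a caddy pocket. Origin: centre of the collar's underside; z up the handle, x across the blade's thickness, y across its width. Collar 26 x 46 x 8 mm (x, y, z); handle flat-sided, 22 mm (x) by 30 mm (y), z = 8 to 70 mm, then a round knob to 82 mm. Grip across x near z = 50 mm. Blade: see its tip.
- burnisher_r: Loose flat burnisher, about 160 g: steel blade, brass collar, beech handle, upright in a caddy pocket. Origin: centre of the collar's underside; z up the handle, x across the blade's thickness, y across its width. Collar 26 x 46 x 8 mm (x, y, z); handle flat-sided, 22 mm (x) by 30 mm (y), z = 8 to 70 mm, then a round knob to 82 mm. Grip across x near z = 50 mm. Blade: see its tip.
- burnisher_p_tip (a point): Centre of the end of burnisher_p's blade, 55 mm below the burnisher's origin, same axes. Blade 6 mm thick (x); of the three burnishers one blade is 18 mm, one 24 mm, one 30 mm wide (y): which is which is hidden in the caddy and found by trying. Otherwise they are alike.
- burnisher_q_tip (a point): Centre of the end of burnisher_q's blade, 55 mm below the burnisher's origin, same axes. Blade 6 mm thick (x); of the three burnishers one blade is 18 mm, one 24 mm, one 30 mm wide (y): which is which is hidden in the caddy and found by trying. Otherwise they are alike.
- burnisher_r_tip (a point): Centre of the end of burnisher_r's blade, 55 mm below the burnisher's origin, same axes. Blade 6 mm thick (x); of the three burnishers one blade is 18 mm, one 24 mm, one 30 mm wide (y): which is which is hidden in the caddy and found by trying. Otherwise they are alike.
- gauge: Fixed sloping grey block of the sizing rack, 70 x 196 x 60 mm (x, y, z). Origin: centre of its upper face, 100 mm above the bench; z out of the face (up and to the robot, 26 degrees off vertical), x up the slope, y along the four slots. Slots run through along z, 9 mm in x, mouths chamfered 1.5 mm. A burnisher enters with its x, y, z along these (or turned half round about z).
- slot1 (a point): Centre of the mouth of slot 1, 15 mm long in y (the narrowest; no burnisher fits it), in the gauge's upper face at y = -69 mm of the gauge frame. Same axes as the gauge.
- slot2 (a point): Centre of the mouth of slot 2, 21 mm long in y, in the gauge's upper face at y = -23 mm of the gauge frame. Same axes as the gauge.
- slot3 (a point): Centre of the mouth of slot 3, 27 mm long in y, in the gauge's upper face at y = 23 mm of the gauge frame. Same axes as the gauge.
- slot4 (a point): Centre of the mouth of slot 4, 33 mm long in y (the widest), in the gauge's upper face at y = 69 mm of the gauge frame. Same axes as the gauge.
- caddy: Wooden block 70 x 250 x 65 mm (x, y, z) with three upright pockets 12 x 36 mm through it at y = -80, 0 and +80 mm, each holding a burnisher. Fixed. Origin at the centre of its underside on the bench.
- red_pocket (a point): Centre of the mouth of the caddy's red-marked pocket (y = +80 mm, top face, 65 mm above the bench); red paint lies on both sides of it and on the faces of the caddy below it.
- ball_vise: Bystander: steel engraver's ball vise on a black rubber foot, 112 mm in diameter, 100 mm high, 2 kg. Origin under its centre.
- ring_tray: Bystander: shallow black tray with silver rings, 90 x 120 x 16 mm. Origin under its centre.
Mind the look-alikes: they are no part of the job. Leave any white look-alike of the burnisher_q alone. What is shaped like the burnisher_r but black is not meant.

How it is judged:
On the way, in this order (a step that is already met when the one before it is completed fails the run):
1. the burnisher's blade is offered squarely to slot 1, its end touching the mouth (or within 3 mm of the face) (((x of burnisher_p_tip in the frame of gauge between -0.008 and 0.008 m and y of burnisher_p_tip in the frame of gauge between -0.077 and -0.061 m and angle between the z axis of burnisher_p and the z axis of gauge, either way round below 0.2 rad and angle between the x axis of burnisher_p and the x axis of gauge, either way round below 0.2 rad and ((z of burnisher_p_tip in the frame of gauge below 0.006 m and contact force between burnisher_p and gauge above 0.5 N) or z of burnisher_p_tip in the frame of gauge below 0.003 m)) or (x of burnisher_q_tip in the frame of gauge between -0.008 and 0.008 m and y of burnisher_q_tip in the frame of gauge between -0.077 and -0.061 m and angle between the z axis of burnisher_q and the z axis of gauge, either way round below 0.2 rad and angle between the x axis of burnisher_q and the x axis of gauge, either way round below 0.2 rad and ((z of burnisher_q_tip in the frame of gauge below 0.006 m and contact force between burnisher_q and gauge above 0.5 N) or z of burnisher_q_tip in the frame of gauge below 0.003 m)) or (x of burnisher_r_tip in the frame of gauge between -0.008 and 0.008 m and y of burnisher_r_tip in the frame of gauge between -0.077 and -0.061 m and angle between the z axis of burnisher_r and the z axis of gauge, either way round below 0.2 rad and angle between the x axis of burnisher_r and the x axis of gauge, either way round below 0.2 rad and ((z of burnisher_r_tip in the frame of gauge below 0.006 m and contact force between burnisher_r and gauge above 0.5 N) or z of burnisher_r_tip in the frame of gauge below 0.003 m)))), for 0.05 s.
2. the blade is offered to slot 2, touching the mouth or going in (((x of burnisher_p_tip in the frame of gauge between -0.008 and 0.008 m and y of burnisher_p_tip in the frame of gauge between -0.031 and -0.015 m and angle between the z axis of burnisher_p and the z axis of gauge, either way round below 0.2 rad and angle between the x axis of burnisher_p and the x axis of gauge, either way round below 0.2 rad and ((z of burnisher_p_tip in the frame of gauge below 0.006 m and contact force between burnisher_p and gauge above 0.5 N) or z of burnisher_p_tip in the frame of gauge below 0.003 m)) or (x of burnisher_q_tip in the frame of gauge between -0.008 and 0.008 m and y of burnisher_q_tip in the frame of gauge between -0.031 and -0.015 m and angle between the z axis of burnisher_q and the z axis of gauge, either way round below 0.2 rad and angle between the x axis of burnisher_q and the x axis of gauge, either way round below 0.2 rad and ((z of burnisher_q_tip in the frame of gauge below 0.006 m and contact force between burnisher_q and gauge above 0.5 N) or z of burnisher_q_tip in the frame of gauge below 0.003 m)) or (x of burnisher_r_tip in the frame of gauge between -0.008 and 0.008 m and y of burnisher_r_tip in the frame of gauge between -0.031 and -0.015 m and angle between the z axis of burnisher_r and the z axis of gauge, either way round below 0.2 rad and angle between the x axis of burnisher_r and the x axis of gauge, either way round below 0.2 rad and ((z of burnisher_r_tip in the frame of gauge below 0.006 m and contact force between burnisher_r and gauge above 0.5 N) or z of burnisher_r_tip in the frame of gauge below 0.003 m)))), for 0.05 s.
3. if slot 2 refused it, the blade is offered to slot 3, touching the mouth or going in; if slot 2 takes it (18 mm blade), it is more than 35 mm down that slot (((x of burnisher_p_tip in the frame of gauge between -0.008 and 0.008 m and y of burnisher_p_tip in the frame of gauge between 0.015 and 0.031 m and angle between the z axis of burnisher_p and the z axis of gauge, either way round below 0.2 rad and angle between the x axis of burnisher_p and the x axis of gauge, either way round below 0.2 rad and ((z of burnisher_p_tip in the frame of gauge below 0.006 m and contact force between burnisher_p and gauge above 0.5 N) or z of burnisher_p_tip in the frame of gauge below 0.003 m)) or (x of burnisher_q_tip in the frame of gauge between -0.008 and 0.008 m and y of burnisher_q_tip in the frame of gauge between 0.015 and 0.031 m and angle between the z axis of burnisher_q and the z axis of gauge, either way round below 0.2 rad and angle between the x axis of burnisher_q and the x axis of gauge, either way round below 0.2 rad and ((z of burnisher_q_tip in the frame of gauge below 0.006 m and contact force between burnisher_q and gauge above 0.5 N) or z of burnisher_q_tip in the frame of gauge below 0.003 m)) or (x of burnisher_r_tip in the frame of gauge between -0.008 and 0.008 m and y of burnisher_r_tip in the frame of gauge between -0.031 and -0.015 m and z of burnisher_r_tip in the frame of gauge below -0.035 m))), for 0.05 s.
4. the burnisher is home in its own slot, collar on the face, while still held ((((x of burnisher_p in the frame of gauge between -0.004 and 0.004 m and y of burnisher_p in the frame of gauge between 0.019 and 0.027 m and angle between the z axis of burnisher_p and the z axis of gauge, either way round below 0.1 rad and angle between the x axis of burnisher_p and the x axis of gauge, either way round below 0.1 rad and z of burnisher_p in the frame of gauge below 0.004 m) and contact force between the fingers and burnisher_p above 0.5 N) or ((x of burnisher_q in the frame of gauge between -0.004 and 0.004 m and y of burnisher_q in the frame of gauge between 0.065 and 0.073 m and angle between the z axis of burnisher_q and the z axis of gauge, either way round below 0.1 rad and angle between the x axis of burnisher_q and the x axis of gauge, either way round below 0.1 rad and z of burnisher_q in the frame of gauge below 0.004 m) and contact force between the fingers and burnisher_q above 0.5 N) or ((x of burnisher_r in the frame of gauge between -0.004 and 0.004 m and y of burnisher_r in the frame of gauge between -0.027 and -0.019 m and angle between the z axis of burnisher_r and the z axis of gauge, either way round below 0.1 rad and angle between the x axis of burnisher_r and the x axis of gauge, either way round below 0.1 rad and z of burnisher_r in the frame of gauge below 0.004 m) and contact force between the fingers and burnisher_r above 0.5 N))), for 0.1 s.
At the end, for the whole second after the job is handed in: The red-pocket burnisher rests, released, in the narrowest slot that takes its blade (18 mm: slot 2, 24: slot 3, 30: slot 4), within 4 mm of its centre, square within 0.1 rad, collar within 4 mm of the face; the other two are within 15 mm of where they stood ((((x of burnisher_p in the frame of gauge between -0.004 and 0.004 m and y of burnisher_p in the frame of gauge between 0.019 and 0.027 m and angle between the z axis of burnisher_p and the z axis of gauge, either way round below 0.1 rad and angle between the x axis of burnisher_p and the x axis of gauge, either way round below 0.1 rad and z of burnisher_p in the frame of gauge below 0.004 m) and linear speed of burnisher_p below 0.02 m/s and contact force between the fingers and burnisher_p below 0.1 N and distance of each of burnisher_q, burnisher_r from where it was at the start of the episode below 0.015 m and horizontal distance between each of burnisher_q, burnisher_r and red_pocket above 0.05 m) or ((x of burnisher_q in the frame of gauge between -0.004 and 0.004 m and y of burnisher_q in the frame of gauge between 0.065 and 0.073 m and angle between the z axis of burnisher_q and the z axis of gauge, either way round below 0.1 rad and angle between the x axis of burnisher_q and the x axis of gauge, either way round below 0.1 rad and z of burnisher_q in the frame of gauge below 0.004 m) and linear speed of burnisher_q below 0.02 m/s and contact force between the fingers and burnisher_q below 0.1 N and distance of each of burnisher_p, burnisher_r from where it was at the start of the episode below 0.015 m and horizontal distance between each of burnisher_p, burnisher_r and red_pocket above 0.05 m) or ((x of burnisher_r in the frame of gauge between -0.004 and 0.004 m and y of burnisher_r in the frame of gauge between -0.027 and -0.019 m and angle between the z axis of burnisher_r and the z axis of gauge, either way round below 0.1 rad and angle between the x axis of burnisher_r and the x axis of gauge, either way round below 0.1 rad and z of burnisher_r in the frame of gauge below 0.004 m) and linear speed of burnisher_r below 0.02 m/s and contact force between the fingers and burnisher_r below 0.1 N and distance of each of burnisher_p, burnisher_q from where it was at the start of the episode below 0.015 m and horizontal distance between each of burnisher_p, burnisher_q and red_pocket above 0.05 m))); the robot touches nothing.
It fails at once if a second burnisher is moved by more than 20 mm (distance of each of burnisher_p, burnisher_q from where it was at the start of the episode above 0.02 m or distance of each of burnisher_p, burnisher_r from where it was at the start of the episode above 0.02 m or distance of each of burnisher_q, burnisher_r from where it was at the start of the episode above 0.02 m).
It fails at once if the ball vise is moved by more than 20 mm (distance of ball_vise from where it was at the start of the episode above 0.02 m).
It fails at once if the ring tray is moved by more than 20 mm (distance of ring_tray from where it was at the start of the episode above 0.02 m).
It fails at once if the burnisher is forced against the rack with more than 120 N (contact force between any of burnisher_p, burnisher_q, burnisher_r and gauge above 120 N).
It also fails if it takes over 51 s, if anything falls off the work surface, if the arm or the gripper's body presses on something with over 40 N, if the wrist force passes 120 N, or if a joint passes its speed limit or range.

### The arm

A 6-joint arm with a two-finger parallel gripper is mounted at the origin on the work surface. World frame = base frame: x ahead of the robot, y to its left, z up, the work surface at z = 0. Lengths are in m, angles in rad, forces in N, time in s.
With the tool pointing down it reaches from about 0.4 to 0.825 m from the base axis. Payload 7 kg.
Tool frame: the origin (TCP) lies at the very end of the fingers, on their centre line; the grasp point (between the pads) lies 19 mm behind it; z points along the fingers, y is the line along which they close (so a half turn about z gives the same grasp; the last joint's range is limited). The gripper opens to 85 mm and grips with 20 to 120 N. Pads are 22 mm wide; open, the fingers measure 114 mm over their backs; the gripper's body (76 mm by 85 mm) begins 54 mm behind the grasp point. The pads swing forward as they close: fully open they stand 13 mm farther back than shut.
Start: joints at [1.524, 0.359, 0.012, 0, -1.224, -0.288], TCP at [0.222, 0.637, 0.231] pointing down, gripper open.
Joint ranges: [-3.07, 3.07], [-1.43, 2.12], [-1.02, 1.25], [-3.03, 1.67], [-3.05, -0], [-3.03, 3.03]. Speed limits (rad/s): [2.39, 2.39, 3.01, 3.14, 3.14, 3.14].

### API

Orientations are given as a rotation vector (axis times angle).
In Python, from cell import robot gives the robot as it stands. The module is installed in compiled form; this text tells all that it offers.
- The arm moves only by the shell command python3 -m crank 'ROWS' [FORCE]. ROWS is JSON, a list of rows, each a list of 3 entries, a list of its own where there are three numbers: the shift along the world's x, y, z each as a share of 250 mm, from -1 to 1, then the turn about the world's z as a share of 180 degrees, from -1 to 1, then the opening, from 0 (shut) to 1 (fully open). A call has 1 to 5 rows; each row is the pose to reach, as a shift and turn from the pose commanded when the call began, turning the shorter way round; what a row does not reach only later rows make up. A row lasts 1/8 s, in which the tool goes at most 62.5 mm and 10.7 degrees, less where a joint would pass 70% of its speed; a pose out of reach is approached as far as the arm can. A call with a number of a shift or a turn outside -1 to 1 is refused whole. A call with a gripper value outside its range is refused whole. The fingers move at their own pace and stop on an object; FORCE is the grip in N (left out, the last holds). Time passes only in rows, so rows that repeat a pose let the fingers close. It gives the time, the measured TCP pose, the force, the opening and the grip force at its end, in the units of the state.
- robot.get_obs(): the state, without advancing time (a new reading comes with each control period).
- robot.read_camera(name): name is "scene" or "top"; returns a dict with "frame" (480x640x3 uint8, red, green, blue), "depth" (480x640 float32, m along the optical axis (not along the pixel's ray), 0 where there is no reading), "fx", "fy", "cx", "cy" (pixels), "k1" (the pictures are not rectified: a ray, as slopes to the right and down, at radius r is drawn at 1 + k1 r^2 times it, then the intrinsics apply), "cam_to_world" (4x4, takes a point from camera to world coordinates). Camera axes: x right, y up, looking along -z (the intrinsics and any distortion apply to the point x, -y, -z); pixel columns grow to the right and rows downward; lengths in m; the calibration is good to about 2 mm. A picture is of the moment at which its call begins.
- robot.hand_in(): hands the job in; it is judged then, once.
Trained networks look in a picture, given as the dict that the camera call returned (one of the last four; its "shot" number tells which), for a name from the list of things; names that differ only in an ending like _2 or _b are one class to them, and where a whole thing is asked for, a point or a joint stands for the part that bears it (a point fixed in the world has none). Each returns a list of dicts, best first, with "conf" (0 to 1); they miss things now and then, are a little off and sometimes report something else, mostly with a low value. They report only what shows in the picture. A call takes as long as a camera call. They do not tell look-alikes from the thing itself.
- robot.look_for(picture, target): "bbox" ([left, top, right, bottom] in pixels, round what is visible of it).
The state is a dict: "t": time; "joint_positions": joint angles; "qd": joint speeds; "joint_efforts": joint torques, N m; "ee_pos": TCP position; "tcp_rot": TCP orientation; "wrist_force": force on the tool from outside, world axes, zero at the start; "moment": the same for the moment, N m; "gripper_width": finger opening in m; "grasp_force": force on a finger pad.
Only numpy, scipy, OpenCV 4.12 (cv2) and the standard library are available. Lean on these libraries where they do the work, as an engineer would, in place of code of your own. Each camera call takes 0.05 s, during which the arm holds its last target. There are 200 camera calls.

## Working session

There is one attempt and no reset: what is moved stays moved. The work goes in short steps, Python scripts to look and compute and a shell command to move; the robot and the scene stay as the last step left them, time stands still between calls to the robot, and variables do not carry over. Pictures are saved under pics/ and viewed, at most 10 in all, crops included, and the job is handed in when it is done.

```bash
mkdir -p pics; cat > h.py <<'E'
from cell import robot
import numpy as np, cv2
from scipy.spatial.transform import Rotation as R
def cloud(p):
    "world point of every pixel (undistorted)"
    v,u=np.mgrid[0:480,0:640].astype(np.float32)
    K=np.array([[p['fx'],0,p['cx']],[0,p['fy'],p['cy']],[0,0,1.]])
    s=cv2.undistortPoints(np.stack([u,v],-1).reshape(-1,1,2),K,np.array([p['k1'],0,0,0.])).reshape(480,640,2)
    d=p['depth']; c=np.stack([s[...,0]*d,-s[...,1]*d,-d],-1)
    M=np.array(p['cam_to_world']); w=c@M[:3,:3].T+M[:3,3]; w[d==0]=np.nan
    return w
E
python3 - <<'E'
from h import *
o=robot.get_obs(); print({k:np.round(v,3).tolist() for k,v in o.items()})
print(R.from_rotvec(o['tcp_rot']).as_matrix().round(3))
ims=[]
for n in('scene','top'):
    p=robot.read_camera(n); np.savez(f'{n}.npz',**p); W=cloud(p)
    print(n,np.round(p['cam_to_world'],3).tolist(),p['fx'],p['k1'])
    im=cv2.cvtColor(p['frame'],cv2.COLOR_RGB2BGR); cv2.imwrite(f'pics/{n}0.png',im)
    for t in('burnisher_p','burnisher_q','gauge','caddy','ball_vise','ring_tray','red_pocket','slot1','slot4'):
        try:
            for r in robot.look_for(p,t)[:4]:
                b=np.array(r['bbox']); u,v=((b[:2]+b[2:])/2).astype(int)
                print(t,b.round().tolist(),round(r['conf'],2),W[v,u].round(3))
        except Exception as e: print(t,e)
E
```

```text
{'t': 0.0, 'joint_positions': [1.524, 0.359, 0.011, -0.0, -1.224, -0.288], 'qd': [-0.0, -0.001, 0.0, 0.0, 0.001, 0.0], 'joint_efforts': [0.001, -58.332, 29.342, 6.937, -0.006, -0.0], 'ee_pos': [0.222, 0.637, 0.23], 'tcp_rot': [3.096, -0.523, -0.0], 'wrist_force': [0.572, 0.011, 0.01], 'moment': [0.009, -0.012, 0.004], 'grasp_force': 0.0, 'gripper_width': 0.085}
[[ 0.944 -0.329 -0.   ]
 [-0.329 -0.944 -0.002]
 [ 0.     0.002 -1.   ]]
scene [[-0.218, -0.794, 0.567, 1.176], [0.976, -0.182, 0.12, 0.156], [0.008, 0.579, 0.815, 0.913], [0.0, 0.0, 0.0, 1.0]] 437.01525336138053 -0.0018072991771132046
burnisher_p [224.0, 210.0, 248.0, 247.0] 0.94 [ 0.632 -0.16   0.098]
burnisher_p [228.0, 140.0, 245.0, 173.0] 0.93 [ 0.419 -0.232  0.109]
burnisher_p [171.0, 160.0, 192.0, 187.0] 0.62 [ 0.519 -0.338  0.123]
burnisher_p [230.0, 175.0, 253.0, 206.0] 0.57 [ 0.527 -0.182  0.109]
burnisher_q [224.0, 210.0, 248.0, 247.0] 0.94 [ 0.632 -0.16   0.098]
burnisher_q [228.0, 140.0, 245.0, 173.0] 0.93 [ 0.419 -0.232  0.109]
burnisher_q [171.0, 160.0, 192.0, 187.0] 0.62 [ 0.519 -0.338  0.123]
burnisher_q [230.
[... 1270 characters left out ...]
isher_q [388.0, 271.0, 407.0, 283.0] 0.63 [ 0.51  -0.179  0.14 ]
gauge [238.0, 234.0, 320.0, 277.0] 0.93 [0.559 0.1   0.103]
gauge [373.0, 262.0, 475.0, 305.0] 0.55 [ 0.505 -0.254  0.086]
caddy [375.0, 265.0, 478.0, 305.0] 0.69 [ 0.501 -0.255  0.102]
ball_vise [375.0, 164.0, 416.0, 207.0] 0.87 [ 0.747 -0.18   0.102]
ring_tray [136.0, 273.0, 189.0, 313.0] 0.8 [0.465 0.408 0.009]
ring_tray [375.0, 264.0, 476.0, 304.0] 0.28 [ 0.501 -0.253  0.099]
red_pocket [375.0, 262.0, 477.0, 302.0] 0.92 [ 0.507 -0.253  0.113]
red_pocket [237.0, 235.0, 322.0, 280.0] 0.59 [0.555 0.1   0.101]
slot1 [236.0, 236.0, 321.0, 277.0] 0.92 [0.557 0.103 0.1  ]
slot4 [236.0, 236.0, 321.0, 277.0] 0.92 [0.557 0.103 0.1  ]
```

View pics/scene0.png

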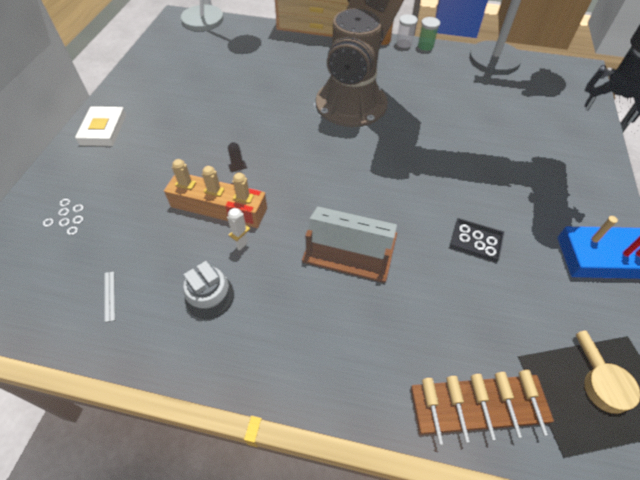

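View pics/top0.png

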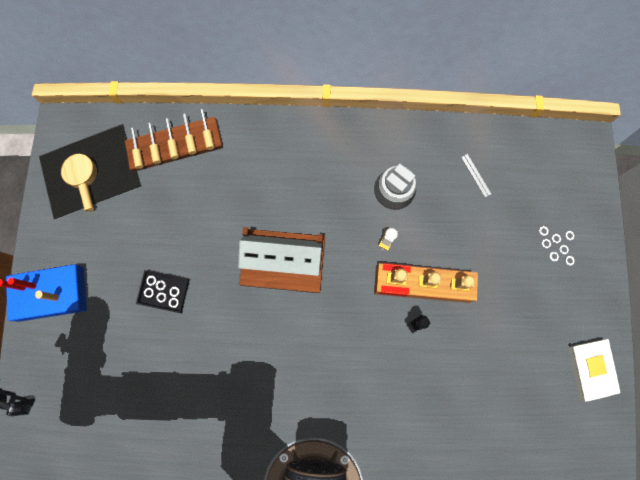

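The red-marked pocket is the caddy's left end in the top view, about (398,277), and its burnisher is the target. These could be mistaken for it:
- the other two caddy burnishers at (430,280) and (464,282)
- the white look-alike at (390,238)
- the black look-alike at (418,320)

The rack is at (281,257), with its slots running narrow to wide from right to left.

```bash
cat > m.py <<'E'
from h import *
def face(n):
    p=dict(np.load(f'{n}.npz')); W=cloud(p); F=p['frame'].astype(int); z=W[...,2]
    m=(abs(W[...,0]-.56)<.08)&(abs(W[...,1]-.1)<.13)&(z>.07)&(z<.125)
    g=(F.max(-1)-F.min(-1)<45)&(F.max(-1)>110)
    q=W[m&g]
    for _ in range(6):
        c=q.mean(0); nrm=np.linalg.svd(q-c,full_matrices=False)[2][2]; nrm*=np.sign(nrm[2])
        q=W[m&g]; d=(q-c)@nrm; q=q[abs(d)<.003]
    print(n,'face n',nrm.round(3),'tilt',np.degrees(np.arccos(nrm[2])).round(2),'N',len(q))
    # axes
    y0=np.array([0,1,0]); x=np.cross(y0,nrm); x/=np.linalg.norm(x); y=np.cross(nrm,x)
    ab=np.stack([(q-c)@x,(q-c)@y],1).astype(np.float32)
    r=cv2.minAreaRect(ab*1000); print('rect mm',r)
    # slots: dark pixels, ray ∩ plane
    mm=np.array(p['cam_to_world']); v,u=np.mgrid[0:480,0:640].astype(np.float32)
    K=np.array([[p['fx'],0,p['cx']],[0,p['fy'],p['cy']],[0,0,1.]])
    s=cv2.undistortPoints(np.stack([u,v],-1).reshape(-1,1,2),K,np.array([p['k1'],0,0,0.])).reshape(480,640,2)
    ray=np.stack([s[...,0],-s[...,1],-np.ones((480,640))],-1)@mm[:3,:3].T
    P=mm[:3,3]+ray*(((c-mm[:3,3])@nrm)/(ray@nrm))[...,None]
    A=(P-c)@x*1000;B=(P-c)@y*1000
    ctr=r[0]; dark=(F.max(-1)<85)&(abs(A-ctr[0])<22)&(abs(B-ctr[1])<92)
    k,l,st,ce=cv2.connectedComponentsWithStats(dark.astype(np.uint8),connectivity=8)
    S=[]
    for i in range(1,k):
        if st[i,4]>=4:
            w=np.where(l==i); S.append((B[w].mean(),A[w].mean(),P[w].mean(0)))
            print(' slot px',ce[i].round(1),'area',st[i,4],'A,B',A[w].mean().round(1),B[w].mean().round(1),'B ext',(np.ptp(B[w])).round(1),P[w].mean(0).round(4))
    O=c+x*ctr[0]/1000+y*ctr[1]/1000; print(' rect centre',O.round(4))
def cad(n):
    p=dict(np.load(f'{n}.npz')); W=cloud(p); F=p['frame'].astype(int); z=W[...,2]
    m=(abs(W[...,0]-.51)<.07)&(abs(W[...,1]+.255)<.15)
    t=m&(abs(z-.065)<.005); q=W[t]; r=cv2.minAreaRect((q[:,:2]*1000).astype(np.float32)); print(n,'caddy top',r,'z',q[:,2].mean().round(4))
    red=m&(F[...,0]>120)&(F[...,1]<70)&(z>.055); print(' red ctr',np.nanmean(W[red],0).round(4))
    for y in(-.175,-.255,-.335):
        k=m&(z>.08)&(abs(W[...,1]-y)<.03)
        h=W[k]; kn=h[h[:,2]>.132]; print(' knob N',len(h),len(kn),np.median(kn,0).round(4) if len(kn) else '', 'zmax',h[:,2].max().round(4),'y mid/ext',[((h[:,i].min()+h[:,i].max())/2).round(4) for i in(0,1)],np.ptp(h,0).round(3))
for n in('top','scene'): face(n); cad(n)
F=cv2.imread('pics/top0.png'); G=cv2.imread('pics/scene0.png')
a=cv2.resize(F[225:345,365:485],(480,480),interpolation=2); b=cv2.resize(F[225:300,230:330],(320,240),interpolation=2); c=cv2.resize(G[160:265,160:300],(320,240),interpolation=2)
cv2.imwrite('pics/crop0.png',np.hstack([a,np.vstack([b,c])]))
E
python3 m.py
```

```text
top face n [-0.438  0.027  0.899] tilt 26.0 N 1837
rect mm ((-0.6581935882568359, 1.2477569580078125), (196.67787170410156, 71.48946380615234), 86.9974365234375)
 slot px [251.1 254.7] area 36 A,B 3.6 68.4 B ext 29.3 [0.5579 0.1679 0.1004]
 slot px [269.5 256.5] area 30 A,B 1.1 23.5 B ext 21.9 [0.5551 0.123  0.1004]
 slot px [288.3 258. ] area 23 A,B -0.7 -22.2 B ext 17.0 [0.5529 0.0773 0.1007]
 slot px [307.8 260. ] area 16 A,B -3.5 -69.3 B ext 12.1 [0.5498 0.0303 0.1007]
 rect centre [0.5532 0.1008 0.1002]
top caddy top ((510.84979248046875, -267.3289794921875), (250.94741821289062, 72.70452117919922), 86.15481567382812) z 0.0652
 red ctr [ 0.5096 -0.186   0.0654]
 knob N 200 138 [ 0.5155 -0.185   0.1455] zmax 0.1527 y mid/ext [np.float64(0.5157), np.float64(-0.1877)] [0.028 0.032 0.072]
 knob N 205 136 [ 0.5098 -0.2641  0.1454] zmax 0.1517 y mid/ext [np.float64(0.5116), np.float64(-0.2659)] [0.027 0.031 0.069]
 knob N 195 118 [ 0.5055 -0.3445  0.1455] zmax 0.1521 y mid/ext [np.float64(0.5069), np.float64(-0.3454)] [0.026 0.028 0.07 ]
scene face n [0.058 0.003 0.998] tilt 3.34 N 462
rect mm ((-0.0522003173828125, -2.1753997802734375), (196.9192352294922, 70.20728302001953), 89.16020202636719)
 rect centre [0.5721 0.0984 0.0965]
scene caddy top ((511.922607421875, -265.7845458984375), (250.12657165527344, 74.82286071777344), 85.96571350097656) z 0.0661
 red ctr [ 0.5405 -0.1844  0.0644]
 knob N 332 128 [ 0.5227 -0.1837  0.1449] zmax 0.1511 y mid/ext [np.float64(0.5194), np.float64(-0.1875)] [0.026 0.033 0.071]
 knob N 343 125 [ 0.5176 -0.2633  0.1444] zmax 0.1506 y mid/ext [np.float64(0.5134), np.float64(-0.266)] [0.026 0.032 0.071]
 knob N 335 125 [ 0.511  -0.3395  0.1449] zmax 0.1513 y mid/ext [np.float64(0.5077), np.float64(-0.3442)] [0.026 0.033 0.071]
```

View pics/crop0.png

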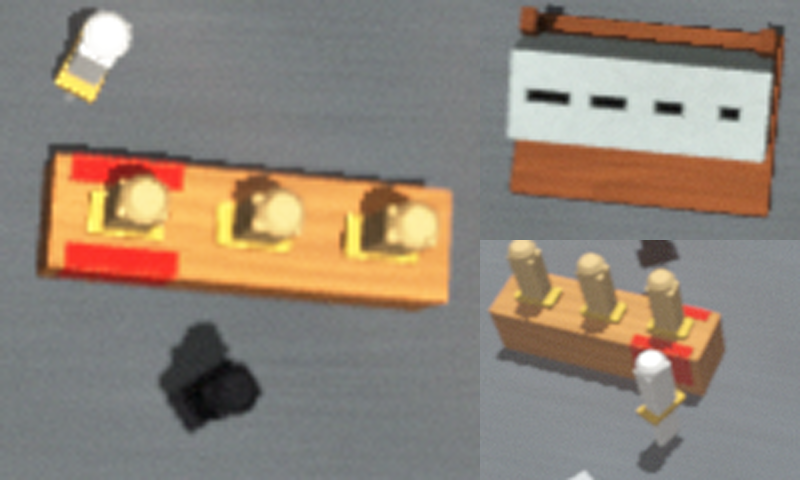

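The crop confirms that the burnisher between the two red patches, about (398,277) in the top view, is the right one. The white and black look-alikes stand outside the caddy.

The tool can only yaw, and the rack slopes 26°. So I'll grip across the handle's y faces and pivot the blade in the pads, using the fixed pocket mouth as a jig.

```bash
python3 -m crank '[[[0.8,-1,0],0.0853,0.75],[[0.8,-1,0],0.0853,0.75],[[0.8,-1,0],0.0853,0.75],[[0.8,-1,0],0.0853,0.75],[[0.8,-1,0],0.0853,0.75]]' 40
python3 -m crank '[[[0.2,-1,0],0,0.75],[[0.2,-1,0],0,0.75],[[0.2,-1,0],0,0.75],[[0.2,-1,0],0,0.75],[[0.2,-1,0],0,0.75]]'
python3 -m crank '[[[0.176,-1,0],0,0.75],[[0.176,-1,0],0,0.75],[[0.176,-1,0],0,0.75],[[0.176,-1,0],0,0.75],[[0.176,-1,0],0,0.75]]'
python3 - <<'E'
from h import *
o=robot.get_obs();print(o['t'],o['ee_pos'],R.from_rotvec(o['tcp_rot']).as_matrix()[:,1].round(4),o['gripper_width'])
E
```

```text
t: 1.62
ee_pos: [0.418, 0.3919, 0.2317]
tcp_rot: [-3.139, 0.104, -0.001]
wrist_force: [0.6, 1.3, -0.8]
gripper_width: 0.0646
grasp_force: 0.0
t: 2.25
ee_pos: [0.4671, 0.1402, 0.2317]
tcp_rot: [-3.139, 0.111, -0.001]
wrist_force: [-0.1, 0.2, 0.2]
gripper_width: 0.0643
grasp_force: 0.0
t: 2.88
ee_pos: [0.5113, -0.1095, 0.231]
tcp_rot: [3.139, -0.112, -0.001]
wrist_force: [-0.4, 0.5, -0.4]
gripper_width: 0.0643
grasp_force: 0.0
2.875 [ 0.51127613 -0.10954472  0.23097494] [-7.140e-02 -9.975e-01  5.000e-04] 0.06428030159882586
```

```bash
python3 -m crank '[[[0,-0.298,0],0,0.75],[[0,-0.298,0],0,0.75],[[0,-0.298,-0.15],0,0.75],[[0,-0.298,-0.15],0,0.75],[[0,-0.298,-0.15],0,0.75]]'
```

```text
t: 3.5
ee_pos: [0.5118, -0.1803, 0.1949]
tcp_rot: [3.139, -0.102, 0.001]
wrist_force: [0.8, -0.7, 0.0]
gripper_width: 0.0638
grasp_force: 0.0
```

```bash
python3 -m crank '[[[0,0,0],0,0.75],[[0,0,0],0,0.75]]'
```

```text
t: 3.75
ee_pos: [0.5115, -0.1807, 0.1948]
tcp_rot: [3.14, -0.104, 0.002]
wrist_force: [-0.5, 0.7, -0.1]
gripper_width: 0.0644
grasp_force: 0.0
```

```bash
python3 -m crank '[[[0.017,-0.027,0],0,0.75],[[0.017,-0.027,-0.2],0,0.75],[[0.017,-0.027,-0.395],0,0.75],[[0.017,-0.027,-0.395],0,0.75],[[0.017,-0.027,-0.395],0,0.75]]'
python3 - <<'E'
from h import *
for n in('top','scene'):
    p=robot.read_camera(n); np.savez(f'{n}1.npz',**p); im=cv2.cvtColor(p['frame'],cv2.COLOR_RGB2BGR)
    c=im[225:345,365:485] if n=='top' else im[120:240,140:280]
    cv2.imwrite(f'{n}c.png',cv2.resize(c,(400,400),interpolation=2))
cv2.imwrite('pics/grasp1.png',np.hstack([cv2.imread('topc.png'),cv2.imread('scenec.png')]))
E
```

```text
t: 4.38
ee_pos: [0.5165, -0.1883, 0.0967]
tcp_rot: [3.139, -0.104, 0.002]
wrist_force: [0.9, -0.2, 0.6]
gripper_width: 0.0641
grasp_force: 0.0
```

View pics/grasp1.png

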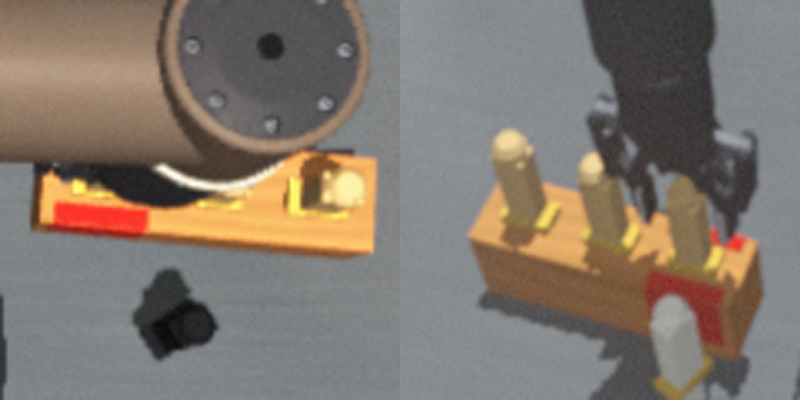

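```bash
python3 - <<'E'
from h import *
p=dict(np.load('scene1.npz')); M=np.linalg.inv(p['cam_to_world'])
for q in([.5165,-.188-.037,.099],[.5165,-.188+.037,.099],[.516,-.1877,.11]):
    c=M[:3,:3]@q+M[:3,3]; u=p['fx']*c[0]/-c[2]+p['cx']; v=p['fy']*-c[1]/-c[2]+p['cy']; print((u-140)/140*400+400,(v-120)/120*400)
E
```

```text
646.610534994732 221.96981592178474
728.3388804667754 238.89988587581664
686.0059597838017 219.99200757067334
```

The crop shows the two fingers straddling the red-pocket handle, with tips at about (648,218) and (730,237), where the projection puts them. Closing now.

```bash
python3 -m crank '[[[0,0,0],0,0.0],[[0,0,0],0,0.0],[[0,0,0],0,0.0],[[0,0,0],0,0],[[0,0,0],0,0]]' 40
```

```text
t: 5.1
ee_pos: [0.5159, -0.1878, 0.0961]
tcp_rot: [3.14, -0.104, 0.002]
wrist_force: [-1.5, 1.4, 6.2]
gripper_width: 0.0294
grasp_force: 39.6
```

```bash
python3 -m crank '[[[0,0,0.06],0,0],[[0,0,0.12],0,0],[[0,0,0.188],0,0],[[0,0,0.188],0,0],[[0,0,0.188],0,0]]' 40
python3 -m crank '[[[0,0,0],0,0],[[-0.05,0.0034,-0.001],0,0],[[-0.0994,0.0067,-0.007],0,0],[[-0.145,0.0098,-0.019],0,0],[[-0.183,0.0123,-0.034],0,0]]' 25
python3 -m crank '[[[0,0,0],0,0],[[0,0,0],0,0]]' 40
```

```text
t: 5.72
ee_pos: [0.515, -0.1877, 0.1419]
tcp_rot: [-3.139, 0.105, 0.0]
wrist_force: [-0.3, -0.1, -1.8]
gripper_width: 0.0293
grasp_force: 39.9
t: 6.35
ee_pos: [0.4692, -0.1847, 0.1339]
tcp_rot: [3.14, -0.105, 0.002]
wrist_force: [4.2, -0.1, -0.5]
gripper_width: 0.0296
grasp_force: 39.7
t: 6.6
ee_pos: [0.4685, -0.1847, 0.1333]
tcp_rot: [3.14, -0.105, -0.003]
wrist_force: [0.4, 1.4, -1.5]
gripper_width: 0.0294
grasp_force: 39.7
```

```bash
python3 -m crank '[[[0,0,0.2],0,0],[[0,0,0.4],0,0],[[0,0.25,0.4],0,0],[[0,0.5,0.4],0,0],[[0,0.5,0.4],0,0]]' 40
python3 - <<'E'
from h import *
o=robot.get_obs(); t=o['ee_pos']; print(t)
for n in('scene','top'):
    p=robot.read_camera(n); np.savez(f'{n}2.npz',**p); W=cloud(p); F=p['frame'].astype(int)
    d=W-t
    m=(abs(d[...,0])<.09)&(abs(d[...,1])<.04)&(d[...,2]<.04)&(d[...,2]>-.13)
    print(n,m.sum()); np.save(f'{n}2m.npy',m)
    im=cv2.cvtColor(p['frame'],cv2.COLOR_RGB2BGR)
    M=np.linalg.inv(p['cam_to_world']); c=M[:3,:3]@t+M[:3,3]; u=int(p['fx']*c[0]/-c[2]+p['cx']); v=int(p['fy']*-c[1]/-c[2]+p['cy']); print(u,v)
    cv2.imwrite(f'{n}c.png',cv2.resize(im[max(v-60,0):v+60,u-60:u+60],(400,400),interpolation=2))
cv2.imwrite('pics/tilt1.png',np.hstack([cv2.imread('topc.png'),cv2.imread('scenec.png')]))
E
```

```text
t: 7.22
ee_pos: [0.4687, -0.0566, 0.2332]
tcp_rot: [-3.14, 0.097, 0.003]
wrist_force: [0.1, -0.3, -1.8]
gripper_width: 0.0295
grasp_force: 40.5
[ 0.46869087 -0.05657328  0.23323424]
scene 881
294 143
top 0
346 288
```

View pics/tilt1.png

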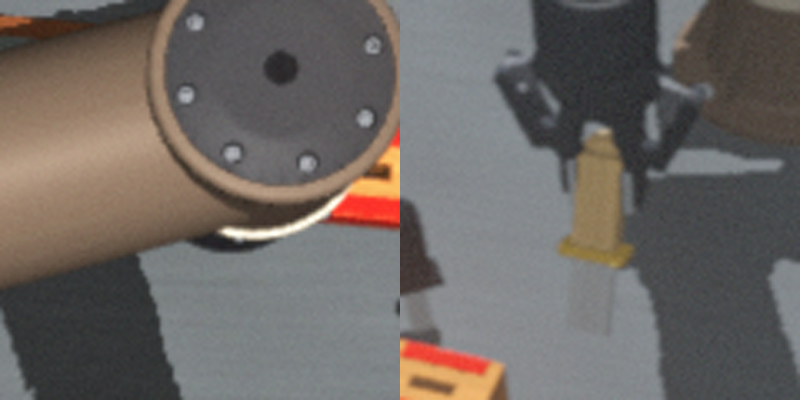

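The burnisher is held and tilted, with its blade showing at about (590,295) in the right-hand view. Next I'll measure its tilt and tip.

```bash
python3 - <<'E'
from h import *
p=dict(np.load('scene2.npz')); W=cloud(p); F=p['frame'].astype(int); t=np.array([.4687,-.0566,.2332])
d=(W-t)*1000; m=np.load('scene2m.npy')
wood=m&(F[...,0]-F[...,2]>45)&(d[...,2]<35)
q=d[wood]; print('wood N',len(q), q.min(0).round(),q.max(0).round())
def plane(q):
    w=np.ones(len(q),bool)
    for _ in range(8):
        c=q[w].mean(0); n=np.linalg.svd(q[w]-c,full_matrices=False)[2][2]; n*=np.sign(n[0]); r=(q-c)@n; w=abs(r)<max(1.5,1.5*np.median(abs(r[w])))
    return c,n,w.sum()
h=q[(q[:,2]>-25)&(q[:,2]<28)]
c,n,k=plane(h); print('handle face',c.round(1),n.round(3),k,'tilt',np.degrees(np.arctan2(n[2],n[0])).round(2),'yaw',np.degrees(np.arctan2(n[1],n[0])).round(2))
# blade: neutral pixels below the collar on continuation
a=np.cross(n,np.cross([0,0,1],n)); 
yb=np.array([-n[1],n[0],0]); yb/=np.linalg.norm(yb); zb=np.cross(n,yb)
o=c-11*n   # point on handle axis plane
s=(d-o)@zb; l=(d-o)@yb; r=(d-o)@n
B=m&(abs(r-3)<3.5)&(s<-20)&(F.max(-1)-F.min(-1)<45)
print('blade N',B.sum(),'s',np.percentile(s[B],[0,2,50,98]).round(1),'l',np.percentile(l[B],[0,2,5,50,95,98,100]).round(1))
for a0 in range(-100,-30,6):
    k=B&(s>=a0)&(s<a0+6)
    if k.sum(): print(a0,k.sum(),l[k].min().round(1),l[k].max().round(1),r[k].mean().round(1))
C=m&(F[...,0]-F[...,2]>70)&(F[...,0]>120); print('collar+ s',np.percentile(s[C],[0,1,5]).round(1)); 
k=wood&(s<-25); print('low wood l',l[k].min(),l[k].max(),'s',s[k].min(),'wood l',np.percentile(l[wood&(s>-15)&(s<15)],[1,50,99]).round(1),'s max',s[wood].max())
print('tcp in burn frame (rel)',((-o)@n).round(1),((-o)@yb).round(1),((-o)@zb).round(1))
E
```

```text
wood N 371 [  6. -22. -22.] [39. 22. 35.]
handle face [24.5 -1.2  4.4] [ 0.905 -0.027  0.425] 166 tilt 25.13 yaw -1.74
blade N 263 s [-82.  -79.8 -55.7 -31.5] l [-15.6 -15.1 -14.1  -0.4  13.8  14.2  14.5]
-82 28 -15.6 13.2 3.6
-76 30 -14.5 14.5 3.0
-70 28 -15.0 14.2 2.7
-64 32 -15.3 14.3 2.8
-58 30 -14.9 14.1 2.9
-52 32 -15.6 14.5 2.5
-46 30 -14.3 14.4 3.1
-40 34 -14.5 14.3 3.1
-34 19 -15.3 13.1 2.7
collar+ s [-24.5 -24.2 -23.4]
low wood l -6.027599375022832 22.005699252775877 s -26.035597185249927 wood l [-11.8   2.6  15. ] s max 35.01023569769292
tcp in burn frame (rel) -13.1 0.5 6.4
```

```bash
python3 - <<'E'
from h import *
p=dict(np.load('scene.npz')); W=cloud(p); F=p['frame'].astype(int)
O=np.array([.5535,.1002,.1003]); n=np.array([-.4376,.026,.899]); gy=np.array([.060,.998,0]); gx=np.cross(gy,n)
d=(W-O)*1000; r=d@n; A=d@gx; B=d@gy
m=(abs(r)<6)&(abs(A)<38)&(abs(B)<102)
w=m&(abs(r)<4)
q=d[w]; 
for _ in range(6):
    c=q.mean(0); k=np.linalg.svd(q-c,full_matrices=False)[2][2]; k*=np.sign(k[2]); q=d[m]; q=q[abs((q-c)@k)<1.5]
print('scene plane n',k.round(3),'offset at O along n',(c@k/(k@n)).round(2),len(q))
f=m&(abs((d-c)@k)<2)
rc=cv2.minAreaRect(np.stack([A[f],B[f]],1).astype(np.float32)); print('rect',rc)
# slots: project dark pixels onto scene plane
M=np.array(p['cam_to_world']); v,u=np.mgrid[0:480,0:640].astype(np.float32)
K=np.array([[p['fx'],0,p['cx']],[0,p['fy'],p['cy']],[0,0,1.]])
s=cv2.undistortPoints(np.stack([u,v],-1).reshape(-1,1,2),K,np.array([p['k1'],0,0,0.])).reshape(480,640,2)
ray=np.stack([s[...,0],-s[...,1],-np.ones((480,640))],-1)@M[:3,:3].T
C=(M[:3,3]-O)*1000; P=C+ray*(((c-C)@k)/(ray@k))[...,None]
A=P@gx;B=P@gy
for y in(-69,-23,23,69):
    z=(abs(A)<12)&(abs(B-y)<21); g=F.mean(-1); wt=np.clip(np.percentile(g[z],80)-15-g,0,None)*z
    print(y,'A',((A*wt).sum()/wt.sum()).round(2),'B',((B*wt).sum()/wt.sum()).round(2),z.sum(),(wt>0).sum())
# red handle face in scene0
m=(abs(W[...,0]-.52)<.03)&(abs(W[...,1]+.187)<.018)&(W[...,2]>.08)&(W[...,2]<.13)
q=W[m]*1000
for _ in range(6):
    c=q.mean(0); k=np.linalg.svd(q-c,full_matrices=False)[2][2]; k*=np.sign(k[0]); q=W[m]*1000; q=q[abs((q-c)@k)<1.5]
print('handle face initial',c.round(1),k.round(3),len(q),'-> axis',(c-11*k).round(1))
E
```

```text
scene plane n [-0.436  0.027  0.9  ] offset at O along n 0.79 1033
rect ((0.42087554931640625, 0.05326080322265625), (195.70574951171875, 74.80804443359375), 89.98694610595703)
-69 A 2.44 B -67.58 81 16
-23 A 2.41 B -21.92 82 24
23 A 2.23 B 24.31 84 28
69 A 2.27 B 70.33 87 35
handle face initial [ 526.6 -186.8  105.9] [ 0.963  0.268 -0.045] 52 -> axis [ 516.  -189.8  106.3]
```

The measurements give a tilt of 25.1° against the rack's 26°, and the visible blade is about 30 mm wide. That points to slot 4, but slots 1 to 3 must be tried first. Tip relative to TCP is about (49.5, −2.2, −75) mm.

```bash
python3 -m crank '[[[0.05,0.2,0],0,0],[[0.0916,0.364,0],0,0],[[0.0916,0.364,-0.08],0,0],[[0.0916,0.364,-0.156],0,0],[[0.0916,0.364,-0.156],0,0]]' 40; python3 -m crank '[[[0,0,0],0,0],[[0,0,0],0,0]]'
```

```text
t: 7.95
ee_pos: [0.4912, 0.0296, 0.1928]
tcp_rot: [3.138, -0.108, -0.007]
wrist_force: [-0.4, -0.2, -0.7]
gripper_width: 0.0296
grasp_force: 40.7
t: 8.2
ee_pos: [0.4929, 0.0309, 0.1953]
tcp_rot: [-3.139, 0.106, -0.002]
wrist_force: [0.0, -0.8, -0.9]
gripper_width: 0.0295
grasp_force: 40.7
```

```bash
python3 -m crank '[[[0.011,0.0104,-0.028],0,0],[[0.022,0.0104,-0.056],0,0],[[0.022,0.0104,-0.056],0,0]]' 40; python3 -m crank '[[[0,0,0],0,0]]'; python3 -m crank '[[[0,0,0],0,0]]'
```

```text
t: 8.57
ee_pos: [0.4976, 0.0338, 0.1797]
tcp_rot: [3.139, -0.105, -0.002]
wrist_force: [-0.2, 0.1, -0.6]
gripper_width: 0.0292
grasp_force: 40.7
t: 8.7
ee_pos: [0.4979, 0.0339, 0.1805]
tcp_rot: [3.14, -0.105, -0.0]
wrist_force: [-0.2, 0.1, -1.6]
gripper_width: 0.0296
grasp_force: 40.7
t: 8.82
ee_pos: [0.498, 0.0339, 0.1807]
tcp_rot: [-3.14, 0.105, -0.0]
wrist_force: [-0.8, -0.1, -1.0]
gripper_width: 0.0297
grasp_force: 40.7
```

```bash
cat > look.py <<'E'
# scene view: tilt of handle and blade tip in gauge coordinates (gauge frame as the scene camera sees it)
from h import *
import sys
def run(save=None):
    t=np.array(robot.get_obs()['ee_pos'])*1000
    p=robot.read_camera('scene'); W=cloud(p)*1000; F=p['frame'].astype(int); d=W-t
    O=np.array([554.0,100.7,101.4]); gz=np.array([-.4376,.026,.899]); gy=np.array([.060,.998,0]); gx=np.cross(gy,gz)
    m=(abs(d[...,0])<90)&(abs(d[...,1])<40)&(d[...,2]<40)&(d[...,2]>-110)
    q=d[m&(F[...,0]-F[...,2]>45)&(d[...,2]>-25)&(d[...,2]<28)]; w=np.ones(len(q),bool)
    for _ in range(8):
        c=q[w].mean(0); n=np.linalg.svd(q[w]-c,full_matrices=False)[2][2]; n*=np.sign(n[0]); r=(q-c)@n; w=abs(r)<max(1.5,1.5*np.median(abs(r[w])))
    yb=np.array([-n[1],n[0],0]); yb/=np.linalg.norm(yb); zb=np.cross(n,yb); o=c-11*n
    s=(d-o)@zb; l=(d-o)@yb; r=(d-o)@n
    B=m&(abs(r-3)<3)&(s<-28)&(s>-80); lm=(l[B].min()+l[B].max())/2 if B.any() else 0
    cu=m&(F[...,0]-F[...,2]>70)&(abs(r)<16)&(s<-10); 
    tip=t+o+yb*lm-82.3*zb
    g=tip-O
    print('tilt',np.degrees(np.arctan2(n[2],n[0])).round(2),'yaw',np.degrees(np.arctan2(n[1],n[0])).round(2),'tip-TCP',(tip-t).round(1),'tip in gauge',[float(round(g@a,1)) for a in(gx,gy,gz)],'N',w.sum(),B.sum(),'l',lm)
    if save:
        M=np.linalg.inv(p['cam_to_world']); c=M[:3,:3]@(tip/1000)+M[:3,3]; u=int(p['fx']*c[0]/-c[2]+p['cx']); v=int(p['fy']*-c[1]/-c[2]+p['cy'])
        cv2.imwrite(save,cv2.resize(cv2.cvtColor(p['frame'],cv2.COLOR_RGB2BGR)[v-60:v+60,u-80:u+80],(800,600),interpolation=2))
run(*sys.argv[1:])
E
python3 look.py pics/s1.png
```

```text
tilt 25.97 yaw -2.82 tip-TCP [ 50.5  -3.2 -74.2] tip in gauge [1.0, -70.2, 5.2] N 180 219 l -1.7644863777183373
```

View pics/s1.png

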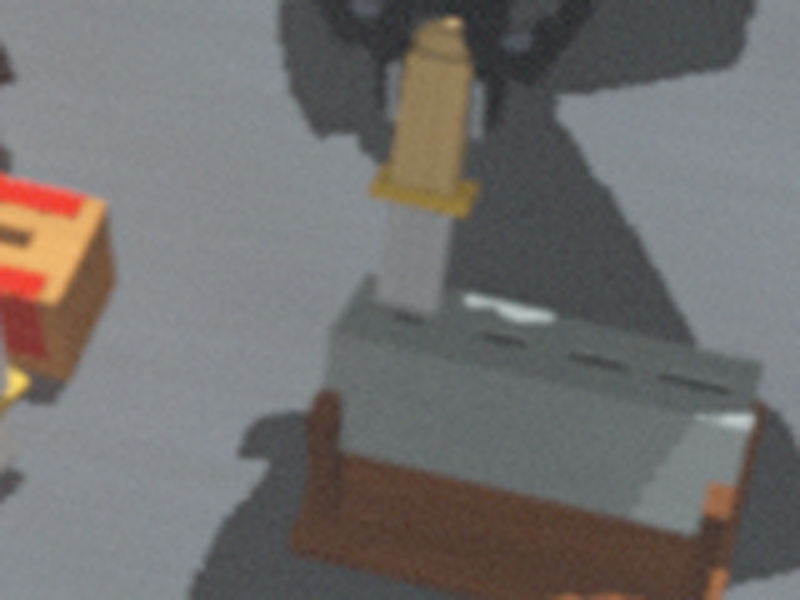

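The blade end at (408,308) hovers squarely over slot 1 at (410,320), about 5 mm short of it. Advancing gently.

```bash
python3 -m crank '[[[0.0018,0,-0.0036],0,0],[[0.0035,0,-0.0072],0,0],[[0.0053,0,-0.0108],0,0],[[0.0070,0,-0.0144],0,0]]' 40; python3 -m crank '[[[0.0009,0,-0.0018],0,0],[[0.0018,0,-0.0036],0,0]]'; python3 -m crank '[[[0,0,0],0,0]]'
```

```text
t: 9.38
ee_pos: [0.4997, 0.0339, 0.1769]
tcp_rot: [3.14, -0.105, -0.0]
wrist_force: [0.6, -0.6, -1.2]
gripper_width: 0.0292
grasp_force: 40.7
t: 9.62
ee_pos: [0.5001, 0.0339, 0.176]
tcp_rot: [3.14, -0.105, -0.0]
wrist_force: [-0.2, 0.8, -2.0]
gripper_width: 0.0298
grasp_force: 40.7
t: 9.75
ee_pos: [0.5001, 0.0339, 0.176]
tcp_rot: [3.14, -0.105, -0.0]
wrist_force: [0.0, 0.6, -1.6]
gripper_width: 0.0292
grasp_force: 40.7
```

```bash
python3 -m crank '[[[0.0009,0,-0.0018],0,0],[[0.0018,0,-0.0036],0,0]]'; python3 -m crank '[[[0.0009,0,-0.0018],0,0],[[0.0018,0,-0.0036],0,0]]';  python3 -m crank '[[[0,0,0],0,0]]'
```

```text
t: 10.0
ee_pos: [0.5006, 0.0339, 0.1754]
tcp_rot: [3.14, -0.105, 0.0]
wrist_force: [-3.2, -0.7, 3.9]
gripper_width: 0.0293
grasp_force: 41.4
t: 10.25
ee_pos: [0.5007, 0.0338, 0.1753]
tcp_rot: [3.14, -0.104, -0.0]
wrist_force: [-9.1, 1.0, 13.7]
gripper_width: 0.0295
grasp_force: 42.5
t: 10.38
ee_pos: [0.5007, 0.0339, 0.1753]
tcp_rot: [3.14, -0.104, -0.0]
wrist_force: [-7.1, 1.2, 10.6]
gripper_width: 0.0298
grasp_force: 42.4
```

Slot 1 touched and refused it. Retracting and moving 46 mm along to slot 2.

```bash
python3 -m crank '[[[-0.026,0.0016,0.054],0,0],[[-0.026,0.0016,0.054],0,0],[[-0.015,0.1852,0.054],0,0],[[-0.015,0.1852,0.054],0,0],[[-0.015,0.1852,0.054],0,0]]'; python3 -m crank '[[[0.009,0,-0.0185],0,0],[[0.018,0,-0.037],0,0],[[0.018,0,-0.037],0,0]]';  python3 -m crank '[[[0,0,0],0,0]]'; python3 look.py
```

```text
t: 11.0
ee_pos: [0.4971, 0.0802, 0.1875]
tcp_rot: [3.14, -0.104, -0.001]
wrist_force: [0.1, -0.4, -0.8]
gripper_width: 0.0296
grasp_force: 40.8
t: 11.38
ee_pos: [0.5016, 0.0796, 0.1778]
tcp_rot: [3.139, -0.106, -0.002]
wrist_force: [-0.6, 0.5, -1.5]
gripper_width: 0.0294
grasp_force: 40.8
t: 11.5
ee_pos: [0.5018, 0.0799, 0.1784]
tcp_rot: [3.14, -0.106, -0.0]
wrist_force: [0.5, -0.1, -1.2]
gripper_width: 0.0297
grasp_force: 40.8
tilt 25.23 yaw 0.61 tip-TCP [ 49.9  -2.5 -75.6] tip in gauge [-0.1, -23.4, 1.7] N 176 237 l -1.9122459734629027
```

```bash
python3 -m crank '[[[0.0018,0,-0.0036],0,0],[[0.0035,0,-0.0072],0,0],[[0.0053,0,-0.0108],0,0]]' ; python3 -m crank '[[[0.0009,0,-0.0018],0,0],[[0.0018,0,-0.0036],0,0],[[0.0018,0,-0.0036],0,0]]'
```

```text
t: 11.92
ee_pos: [0.5031, 0.0802, 0.1758]
tcp_rot: [-3.14, 0.105, -0.0]
wrist_force: [-0.3, 0.3, -1.4]
gripper_width: 0.0293
grasp_force: 40.8
t: 12.3
ee_pos: [0.5034, 0.0802, 0.1753]
tcp_rot: [3.14, -0.105, -0.0]
wrist_force: [-3.0, -0.8, 4.6]
gripper_width: 0.0296
grasp_force: 41.6
```

Slot 2 touched and refused it. On to slot 3.

```bash
python3 -m crank '[[[0.0007,0,-0.0014],0,0],[[0.0007,0,-0.0014],0,0]]'; python3 -m crank '[[[-0.026,0.0016,0.054],0,0],[[-0.026,0.0016,0.054],0,0],[[-0.015,0.1852,0.054],0,0],[[-0.015,0.1852,0.054],0,0],[[-0.015,0.1852,0.054],0,0]]'; python3 -m crank '[[[0.009,0,-0.0185],0,0],[[0.018,0,-0.037],0,0],[[0.018,0,-0.037],0,0]]';  python3 -m crank '[[[0,0,0],0,0]]'; python3 look.py
```

```text
t: 12.55
ee_pos: [0.5035, 0.0802, 0.1753]
tcp_rot: [-3.14, 0.105, -0.0]
wrist_force: [-6.3, 0.6, 8.8]
gripper_width: 0.0297
grasp_force: 42.1
t: 13.18
ee_pos: [0.4998, 0.1266, 0.1878]
tcp_rot: [3.14, -0.104, -0.001]
wrist_force: [0.1, -0.2, -1.2]
gripper_width: 0.0296
grasp_force: 40.8
t: 13.55
ee_pos: [0.5044, 0.1259, 0.1782]
tcp_rot: [3.139, -0.106, -0.001]
wrist_force: [0.5, 0.1, -1.9]
gripper_width: 0.0296
grasp_force: 40.8
t: 13.68
ee_pos: [0.5045, 0.1263, 0.1787]
tcp_rot: [3.14, -0.106, -0.0]
wrist_force: [0.6, -0.1, -1.5]
gripper_width: 0.0294
grasp_force: 40.8
tilt 24.29 yaw -1.15 tip-TCP [ 47.7  -2.8 -73.9] tip in gauge [-1.3, 22.6, 4.5] N 173 217 l -0.9822252660504391
```

```bash
python3 -m crank '[[[0.0018,0,-0.0036],0,0],[[0.0035,0,-0.0072],0,0],[[0.0053,0,-0.0108],0,0]]' ; python3 -m crank '[[[0.0009,0,-0.0018],0,0],[[0.0018,0,-0.0036],0,0],[[0.0018,0,-0.0036],0,0]]';python3 -m crank '[[[0.001,0,-0.002],0,0],[[0.001,0,-0.002],0,0]]'
```

```text
t: 14.1
ee_pos: [0.5058, 0.1265, 0.1761]
tcp_rot: [-3.14, 0.105, -0.0]
wrist_force: [-0.6, -0.4, -1.4]
gripper_width: 0.0298
grasp_force: 40.8
t: 14.48
ee_pos: [0.5062, 0.1265, 0.1753]
tcp_rot: [-3.14, 0.105, 0.0]
wrist_force: [-1.7, -1.3, 0.6]
gripper_width: 0.0297
grasp_force: 41.1
t: 14.72
ee_pos: [0.5064, 0.1265, 0.1752]
tcp_rot: [-3.14, 0.105, -0.0]
wrist_force: [-3.9, -0.0, 5.4]
gripper_width: 0.0298
grasp_force: 41.8
```

Slot 3 also touched and refused it. On to slot 4.

```bash
python3 -m crank '[[[-0.026,0.0016,0.054],0,0],[[-0.026,0.0016,0.054],0,0],[[-0.015,0.1852,0.054],0,0],[[-0.015,0.1852,0.054],0,0],[[-0.015,0.1852,0.054],0,0]]'; python3 -m crank '[[[0.009,0,-0.0185],0,0],[[0.018,0,-0.037],0,0],[[0.018,0,-0.037],0,0]]';  python3 -m crank '[[[0,0,0],0,0]]'; for i in 1 2; do python3 look.py; done;  python3 look.py pics/s4.png
```

```text
t: 15.35
ee_pos: [0.5025, 0.1728, 0.188]
tcp_rot: [3.14, -0.104, -0.001]
wrist_force: [0.1, -0.4, -1.7]
gripper_width: 0.0297
grasp_force: 40.8
t: 15.72
ee_pos: [0.5072, 0.1722, 0.1783]
tcp_rot: [3.139, -0.106, -0.001]
wrist_force: [-0.5, -0.8, -1.1]
gripper_width: 0.0295
grasp_force: 40.8
t: 15.85
ee_pos: [0.5073, 0.1726, 0.1789]
tcp_rot: [3.14, -0.105, -0.0]
wrist_force: [-0.0, -0.2, -0.8]
gripper_width: 0.0296
grasp_force: 40.8
tilt 27.21 yaw -3.12 tip-TCP [ 53.2  -3.7 -75.3] tip in gauge [3.1, 68.4, 0.9] N 201 162 l -1.6123211311163157
tilt 25.51 yaw -4.88 tip-TCP [ 49.4  -3.8 -74.3] tip in gauge [0.2, 68.2, 3.6] N 182 237 l -0.5435376063076776
tilt 25.61 yaw -1.49 tip-TCP [ 50.4  -3.2 -75.6] tip in gauge [0.5, 68.9, 2.0] N 185 247 l -0.4285177205025388
```

View pics/s4.png

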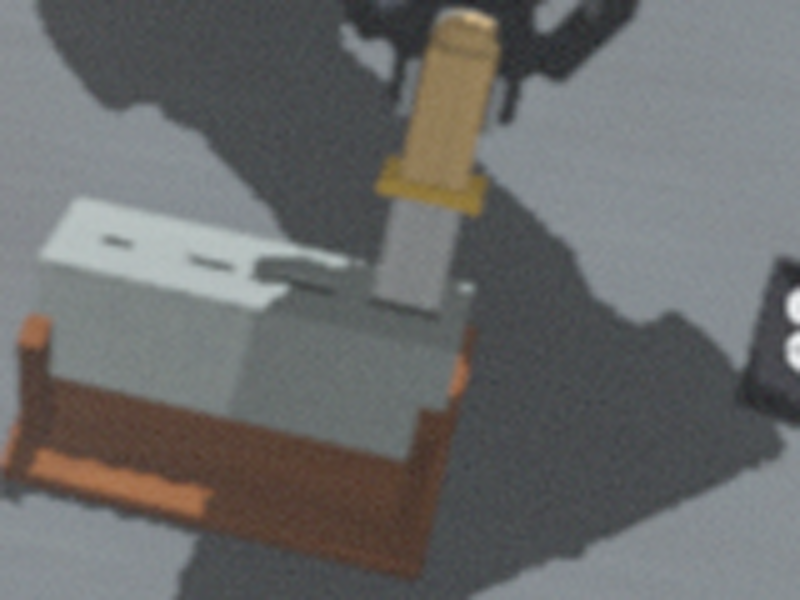

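The blade end at (405,303) sits over slot 4, which runs from about (375,298) to (437,315). Entering gently.

```bash
python3 -m crank '[[[0.0018,0.0028,-0.0036],0,0],[[0.0035,0.0028,-0.0072],0,0],[[0.0053,0.0028,-0.0108],0,0],[[0.007,0.0028,-0.0144],0,0]]' ; python3 -m crank '[[[0.0009,0,-0.0018],0,0],[[0.0018,0,-0.0036],0,0],[[0.0018,0,-0.0036],0,0]]';python3 -m crank '[[[0.0009,0,-0.0018],0,0],[[0.0018,0,-0.0036],0,0],[[0.0018,0,-0.0036],0,0]]'
```

```text
t: 16.5
ee_pos: [0.509, 0.1735, 0.1753]
tcp_rot: [3.14, -0.105, -0.0]
wrist_force: [-0.2, -0.1, -1.7]
gripper_width: 0.0295
grasp_force: 40.8
t: 16.88
ee_pos: [0.5094, 0.1735, 0.1744]
tcp_rot: [3.14, -0.105, -0.0]
wrist_force: [0.3, -0.6, -1.9]
gripper_width: 0.0299
grasp_force: 40.8
t: 17.25
ee_pos: [0.5099, 0.1735, 0.1735]
tcp_rot: [3.14, -0.105, -0.0]
wrist_force: [-0.3, 0.2, -1.4]
gripper_width: 0.0295
grasp_force: 40.8
```

It's going in. Continuing.

```bash
python3 -m crank '[[[0.0035,-0.0002,-0.0072],0,0],[[0.007,-0.0004,-0.0144],0,0],[[0.0105,-0.0006,-0.0216],0,0]]'; python3 -m crank '[[[0.0035,-0.0002,-0.0072],0,0],[[0.007,-0.0004,-0.0144],0,0],[[0.0105,-0.0006,-0.0216],0,0]]'
```

```text
t: 17.62
ee_pos: [0.5125, 0.1733, 0.1679]
tcp_rot: [3.14, -0.105, -0.0]
wrist_force: [-0.2, -0.6, -0.6]
gripper_width: 0.0299
grasp_force: 40.8
t: 18.0
ee_pos: [0.5152, 0.1732, 0.1626]
tcp_rot: [3.14, -0.105, -0.0]
wrist_force: [0.1, 0.8, -1.5]
gripper_width: 0.0295
grasp_force: 40.8
```

```bash
python3 -m crank '[[[0.0035,-0.0002,-0.0072],0,0],[[0.007,-0.0004,-0.0144],0,0],[[0.0105,-0.0006,-0.0216],0,0],[[0.014,-0.0008,-0.0288],0,0],[[0.0175,-0.001,-0.036],0,0]]'; python3 -m crank '[[[0.0035,-0.0002,-0.0072],0,0],[[0.007,-0.0004,-0.0144],0,0],[[0.0105,-0.0006,-0.0216],0,0],[[0.014,-0.0008,-0.0288],0,0],[[0.0175,-0.001,-0.036],0,0]]'
```

```text
t: 18.62
ee_pos: [0.5196, 0.1729, 0.1536]
tcp_rot: [3.14, -0.105, 0.0]
wrist_force: [0.6, -0.4, -1.8]
gripper_width: 0.03
grasp_force: 40.8
t: 19.25
ee_pos: [0.524, 0.1727, 0.1446]
tcp_rot: [-3.14, 0.105, -0.0]
wrist_force: [-0.4, -1.0, -1.7]
gripper_width: 0.0291
grasp_force: 40.8
```

```bash
python3 -m crank '[[[0.0035,-0.0002,-0.0072],0,0],[[0.007,-0.0004,-0.0144],0,0],[[0.0105,-0.0006,-0.0216],0,0],[[0.014,-0.0008,-0.0288],0,0],[[0.0175,-0.001,-0.036],0,0]]'; python3 -m crank '[[[0.0035,-0.0002,-0.0072],0,0],[[0.007,-0.0004,-0.0144],0,0],[[0.0105,-0.0006,-0.0216],0,0]]'
```

```text
t: 19.88
ee_pos: [0.5283, 0.1724, 0.1356]
tcp_rot: [3.14, -0.105, -0.0]
wrist_force: [0.5, -0.0, -1.2]
gripper_width: 0.0295
grasp_force: 40.8
t: 20.25
ee_pos: [0.5309, 0.1723, 0.1302]
tcp_rot: [3.14, -0.105, -0.0]
wrist_force: [0.1, -0.1, -0.4]
gripper_width: 0.0294
grasp_force: 40.8
```

```bash
python3 -m crank '[[[0.0018,0,-0.0036],0,0],[[0.0035,0,-0.0072],0,0],[[0.0053,0,-0.0108],0,0],[[0.007,0,-0.0144],0,0]]' ; python3 -m crank '[[[0.0009,0,-0.0018],0,0],[[0.0018,0,-0.0036],0,0],[[0.0018,0,-0.0036],0,0]]';python3 -m crank '[[[0.0009,0,-0.0018],0,0],[[0.0018,0,-0.0036],0,0],[[0.0018,0,-0.0036],0,0]]'
```

```text
t: 20.75
ee_pos: [0.5327, 0.1723, 0.1268]
tcp_rot: [-3.14, 0.105, -0.0]
wrist_force: [-0.4, 0.6, -0.7]
gripper_width: 0.0296
grasp_force: 40.8
t: 21.12
ee_pos: [0.5329, 0.1723, 0.1261]
tcp_rot: [-3.14, 0.105, 0.0]
wrist_force: [-3.0, -0.6, 4.5]
gripper_width: 0.0295
grasp_force: 41.4
t: 21.5
ee_pos: [0.5329, 0.1723, 0.1261]
tcp_rot: [-3.14, 0.104, 0.001]
wrist_force: [-9.5, -0.1, 12.8]
gripper_width: 0.0298
grasp_force: 42.7
```

The collar contact came at 54.7 mm depth, so it's home and still held. Releasing and withdrawing straight up.

```bash
python3 -m crank '[[[0,0,0],0,0.65],[[0,0,0],0,0.65],[[0,0,0],0,0.65],[[0,0,0],0,0.65]]'; python3 -m crank '[[[0,0,0.1],0,0.65],[[0,0,0.2],0,0.65],[[0,0,0.4],0,0.65],[[-0.2,0.2,0.5],0,0.65],[[-0.4,0.6,0.5],0,0.65]]'
python3 - <<'E'
from h import *
ims=[]
for n in('top','scene'):
    p=robot.read_camera(n); np.savez(f'{n}9.npz',**p); im=cv2.cvtColor(p['frame'],cv2.COLOR_RGB2BGR)
    c=im[215:315,220:320] if n=='top' else im[160:280,300:420]
    ims.append(cv2.resize(c,(400,400),interpolation=2))
cv2.imwrite('pics/end.png',np.hstack(ims))
W=cloud(p)*1000; F=p['frame'].astype(int)
O=np.array([554.0,100.7,101.4]); gz=np.array([-.4376,.026,.899]); gy=np.array([.060,.998,0]); gx=np.cross(gy,gz)
d=W-O; A=d@gx;B=d@gy;C=d@gz
m=(abs(B-69)<35)&(abs(A)<30)&(F[...,0]-F[...,2]>45)&(C>-6)&(C<95)
q=d[m&(C>15)&(C<65)]; w=np.ones(len(q),bool)
for _ in range(8):
    c=q[w].mean(0); n=np.linalg.svd(q[w]-c,full_matrices=False)[2][2]; n*=np.sign(n[0]); r=(q-c)@n; w=abs(r)<max(1.5,1.5*np.median(abs(r[w])))
print('handle n in gauge',[round(float(n@a),3) for a in(gx,gy,gz)],'C range',np.percentile(C[m],[0,2,98,100]).round(1),'B',np.percentile(B[m],[2,50,98]).round(1),'axis A',round(float((c-11*n)@gx),1))
E
```

```text
t: 22.0
ee_pos: [0.5336, 0.1723, 0.1248]
tcp_rot: [3.14, -0.105, -0.0]
wrist_force: [0.1, -0.4, -0.3]
gripper_width: 0.0557
grasp_force: 0.0
t: 22.62
ee_pos: [0.4622, 0.2696, 0.2503]
tcp_rot: [-3.137, 0.109, -0.004]
wrist_force: [1.4, 0.6, -1.2]
gripper_width: 0.0552
grasp_force: 0.0
handle n in gauge [0.997, -0.003, 0.076] C range [-0.1  4.  82.8 83.9] B [52.1 70.9 89.8] axis A -4.6
```

View pics/end.png

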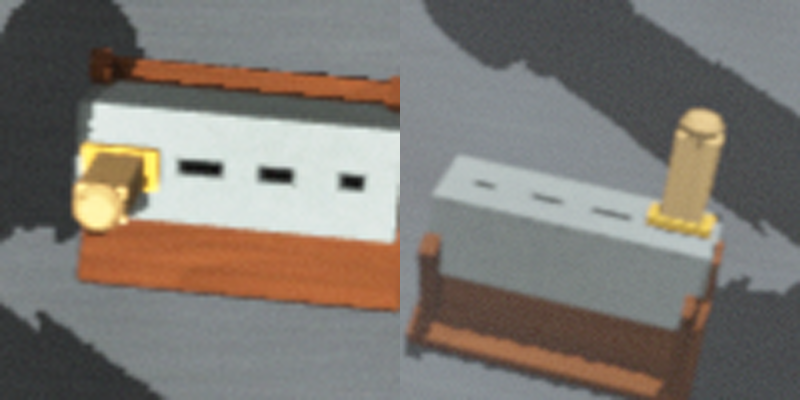

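The burnisher stands in slot 4 with its collar on the face, at about (690,215) on the right. The fit shows a slight downhill lean, so I'll average more pictures to check it.

```bash
python3 - <<'E'
from h import *
O=np.array([554.0,100.7,101.4]); gz=np.array([-.4376,.026,.899]); gy=np.array([.060,.998,0]); gx=np.cross(gy,gz)
L=[];X=[]
for i in range(12):
    p=robot.read_camera('scene'); W=cloud(p)*1000; F=p['frame'].astype(int)
    d=W-O; A=d@gx;B=d@gy;C=d@gz
    q=d[(abs(B-69)<13)&(abs(A)<30)&(F[...,0]-F[...,2]>45)&(C>12)&(C<66)]; w=np.ones(len(q),bool)
    G=np.stack([q@gx,q@gy,q@gz],1)
    for _ in range(8):  # fit A = a+b*C+e*B
        k=np.linalg.lstsq(np.c_[np.ones(w.sum()),G[w,2],G[w,1]-69],G[w,0],rcond=None)[0]; r=G[:,0]-np.c_[np.ones(len(G)),G[:,2],G[:,1]-69]@k; w=abs(r)<2.5
    L.append(k[1]);X.append(k[0]-11)
    c=(abs(B-69)<26)&(abs(A)<16)&(F[...,0]-F[...,2]>70)&(C<14)&(C>5)
    if i==0: print('collar top C',np.median(C[c]),'A',A[c].min(),A[c].max(),'B',B[c].min(),B[c].max())
print('lean rad',np.mean(L).round(3),np.std(L).round(3),'origin A',np.mean(X).round(2),np.std(X).round(2))
o=robot.get_obs();print(o['t'])
E
```

```text
collar top C 8.638730226442599 A -14.023796966289346 13.842387690007783 B 49.03814752038823 92.54650881396134
lean rad -0.056 0.012 origin A -2.25 0.5
23.325
```

```bash
python3 -c "
from cell import robot
print(robot.hand_in())"
```

```text
the job is handed in; nothing more can be done
None
```

I offered the red-pocket burnisher to slots 1, 2 and 3, which all refused its 30 mm blade, then slid it into slot 4, held it until the collar was home, released it and handed in; it leans about 0.056 rad in the slot against the 0.1 limit, and no verdict came back.

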